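# Lay the trimmer in its extending cradle and collapse the cradle one hole

## Task

Gently lay the black trimmer in the two saddles of the extending cradle, either way round, and let go of it. Then press the sprung button on the telescoping tube and slide the sleeve in, without forcing it, until the button springs fully out in the next hole, so that the end cheeks hold the trimmer more closely. Leave the other things on the shelf where they are.

Things in the scene. Friction and masses are not known exactly. Their poses are not given: they have to be found in the camera images.
- cradle: Extending trimmer cradle fixed to the shelf, base plate 145 x 277 x 8 mm; origin on the shelf surface, z up, long direction = y. Trimmer lies on the line x -37.5 mm; a level 22 mm aluminium tube runs on the line x +42.5 mm, centre 30 mm up. Over its +y end goes a 29 mm black sleeve with the button, thumb stop and sliding end cheek. Collapsing moves these to -y.
- saddle_mid (a point): Where the middle of the trimmer's underside goes: cradle x -37.5, y -42 mm, 22 mm above the shelf = height of the floor of the two saddles, which lie 55 mm to either side along y, each 25 mm long, walls 44 mm apart inside and rising 14 mm above the floor. Between the saddles only the base plate (top 8 mm up) lies below. Axes as the cradle's.
- fixed_cheek (a point): Middle of the top edge, inner face, of the fixed wooden end cheek (cradle y -135 mm, 60 mm above the shelf). Axes as the cradle's.
- sliding_cheek (a point): Middle of the top edge, inner face, of the sliding wooden end cheek, 59 mm above the shelf; at cradle y +112 mm when extended, moves with the sleeve. Axes as the cradle's.
- button_top (a point): Centre of the top face of the sprung button: grey plate 28 mm (x) by 34 mm (y) on the sleeve, top 64 mm above the shelf when out; travels with the sleeve. Pressed straight down; spring 2.3 N at the start, 8.3 N at the full 8 mm; its catch leaves the hole at about 4.5 mm (5.6 N). Pressed harder it only bottoms. Axes as the cradle's.
- thumb_stop (a point): Middle of the top edge of the thumb stop's face that looks to the button (+y): upright black plate on the sleeve, 34 mm wide, 6 mm thick, face 21 mm to the -y side of the button's centre, top 89 mm above the shelf (25 mm above the button). Push it towards the cradle's -y to slide the sleeve in; over 20 N in all strains it. Axes as the cradle's.
- slider (a joint): Collapse of the sleeve, m: 0 extended (caught in the first hole, 1.5 mm play), max 0.073 (too far). Next hole somewhere in 0.033 to 0.057 (1.5 mm play), differs each time: dark 8 mm dot on the bare tube, that far to -y of the button at the start; find it by feel. With the button held down the sleeve slides past it; with it let up the sleeve slides (about 3 N) until caught, then blocks both ways.
- button (a joint): How far the button is pressed, m: 0 fully out (caught in a hole), about 0.0045 when let up between two holes (its catch rubs inside the tube and springs out by itself when it meets a hole), 0.008 fully pressed.
- trimmer: Cylindrical black trimmer, lying, 32 mm thick, 170 mm long along its x, steel blade at the +x end, flat rubber foot underneath 22 mm wide, about 160 g, balanced near the middle; origin at the centre of its underside, axis 16 mm above it.
- soap_dish: Bystander: white round ceramic soap dish with a bar of soap, 108 mm across, 24 mm high; origin at the centre of its underside.
- beard_brush: Bystander: beech beard brush lying bristles down, 48 x 120 x 36 mm, long along its y; origin at the centre of its underside.
- comb_clip: Bystander: metal spring clip holding two black guard combs, 50 x 36 x 36 mm; origin at the centre of its underside.
- acrylic_box: Bystander: clear acrylic box with its white snap latch closed, 82 x 112 x 51 mm; origin at the centre of its underside.
- oil_bottle: Bystander: small amber bottle with a black cap, 36 mm across, 85 mm high; origin at the centre of its underside.
- balm_jar: Bystander: amber jar with a metal lid, 60 mm across, 40 mm high; origin at the centre of its underside.
- pocket_comb: Bystander: dark wooden pocket comb lying flat, 26 x 120 x 5 mm, long along its y; origin at the centre of its underside.
Things that resemble listed ones, but are neither listed nor needed, are in the scene too. Several things have the shape of the trimmer; the one meant has the colours described above.

How it is judged:
On the way, in this order (a step that is already met when the one before it is completed fails the run):
1. the trimmer lies in both saddles, let go, with the cradle still extended (x of trimmer in the frame of cradle between -0.0465 and -0.0285 m and y of trimmer in the frame of cradle between -0.056 and 0.03 m and z of trimmer in the frame of cradle between 0.017 and 0.028 m and angle between trimmer's own z axis and vertical below 0.12 rad and contact force between the fingers and trimmer below 0.3 N and linear speed of trimmer below 0.03 m/s and value of joint slider below 0.006 m), for 0.2 s.
2. the button is pressed in and the sleeve has begun to slide in (value of joint button above 0.003 m and value of joint slider above 0.008 m), for 0.02 s.
At the end, for the whole second after the job is handed in: The sleeve is caught in the next hole (collapsed 29 to 61 mm, button out to within 1.5 mm, still), and the trimmer rests on the floors of both saddles between the two end cheeks (its middle within 9 mm of the saddle line, height within 6 mm of the saddle floor, tilt under 0.12 rad, still) (value of joint slider between 0.029 and 0.061 m and value of joint button below 0.0015 m and velocity of joint slider between -0.01 and 0.01 m/s and x of trimmer in the frame of cradle between -0.0465 and -0.0285 m and y of trimmer in the frame of cradle between -0.056 and 0.002 m and z of trimmer in the frame of cradle between 0.017 and 0.028 m and angle between trimmer's own z axis and vertical below 0.12 rad and linear speed of trimmer below 0.02 m/s); the robot touches nothing.
It fails at once if the cradle, its button or its sleeve is pushed by the robot with more than 20 N (contact force between any of the fingers, the arm and cradle above 20 N).
It fails at once if the trimmer is dropped or forced into the cradle (more than 40 N between them) (contact force between trimmer and cradle above 40 N).
It fails at once if a bystander is moved by more than 25 mm (distance of any of soap_dish, beard_brush, comb_clip, acrylic_box, oil_bottle, balm_jar, pocket_comb from where it was at the start of the episode above 0.025 m).
It also fails if it takes over 46 s, if anything falls off the work surface, if the arm or the gripper's body presses on something with over 40 N, if the wrist force passes 120 N, or if a joint passes its speed limit or range.

## Robot

A 6-joint arm with a two-finger parallel gripper is mounted at the origin on the work surface. World frame = base frame: x ahead of the robot, y to its left, z up, the work surface at z = 0. Lengths are in m, angles in rad, forces in N, time in s.
With the tool pointing down it reaches from about 0.25 to 0.775 m from the base axis. Payload 4 kg.
Tool frame: the origin (TCP) lies at the very end of the fingers, on their centre line; the grasp point (between the pads) lies 19 mm behind it; z points along the fingers, y is the line along which they close (so a half turn about z gives the same grasp; the last joint's range is limited). The gripper opens to 94 mm and grips with 3 to 60 N. Pads are 16 mm wide; open, the fingers measure 119 mm over their backs; the gripper's body (75 mm by 177 mm) begins 78 mm behind the grasp point.
Start: joints at [-1.341, 0.087, 1.371, -0, 1.684, -0.103], TCP at [0.18, -0.52, 0.206] pointing down, gripper open.
Joint ranges: [-3.1, 3.1], [-0.76, 2.03], [0.27, 2.55], [-1.08, 4.22], [0.17, 2.65], [-2.57, 2.57]. Speed limits (rad/s): [2.79, 2.79, 3.14, 3.14, 3.14, 3.14].

## Interface

Orientations are given as [roll, pitch, yaw] about the fixed x, y, z axes, in that order (R = Rz(yaw) Ry(pitch) Rx(roll)).
In Python, from bench import robot, vision gives the robot as it stands.
- The arm moves only by the shell command python3 -m crank 'ROWS'. ROWS is JSON, a list of rows, each a list of 3 entries, a list of its own where there are three numbers: the closure, from 0 (fully open) to 1 (shut), then the shift along the tool's x, y, z in m, then the turn, a rotation vector about the tool's x, y, z in degrees. A call has 1 to 8 rows; each row shifts and turns the commanded pose from where the row before left it, along the tool's axes as they then stand; what a row does not reach is not made up. A row lasts 1/10 s, in which the tool goes at most 50 mm and 8.59 degrees, less where a joint would pass 70% of its speed; a pose out of reach is approached as far as the arm can. A call with a gripper value outside its range is refused whole. The fingers move at their own pace and stop on an object; the grip force is fixed at half the most. Time passes only in rows, so rows that do not move let the fingers close. It gives the time, the measured TCP pose, the force, the opening and the grip force at its end, in the units of the state.
- robot.get_obs(): the state, without advancing time (a new reading comes with each control period).
- vision.snapshot(name): name is "scene" or "top" or "wrist"; returns a dict with "color" (480x640x3 uint8, red, green, blue), "z_map" (480x640 float32, m along the optical axis (not along the pixel's ray), 0 where there is no reading), "fx", "fy", "cx", "cy" (pixels), "dist" ([k1, k2, p1, p2, k3] as OpenCV has them; the pictures are not rectified), "R" (3x3) and "t" (3): a world point X has camera coordinates R X + t. Camera axes: x right, y down, z forward; pixel columns grow to the right and rows downward; lengths in m; the calibration is good to about 2 mm. A picture is of the moment at which its call begins.
- robot.close_job(): hands the job in; it is judged then, once.
The state is a dict: "time": time; "joint_positions": joint angles; "qvel": joint speeds; "joint_torque": joint torques, N m; "tool_pos": TCP position; "ee_rot": TCP orientation; "wrist_force": force on the tool from outside, world axes, zero at the start; "wrist_torque": the same for the moment, N m; "width": finger opening in m; "finger_force": force on a finger pad.
Only numpy, scipy, OpenCV 4.12 (cv2) and the standard library are available. Lean on these libraries where they do the work, as an engineer would, in place of code of your own. Each camera call takes 0.05 s, during which the arm holds its last target. There are 200 camera calls.

## Working session

There is one attempt and no reset: what is moved stays moved. The work goes in short steps, Python scripts to look and compute and a shell command to move; the robot and the scene stay as the last step left them, time stands still between calls to the robot, and variables do not carry over. Pictures are saved under pics/ and viewed, at most 10 in all, crops included, and the job is handed in when it is done.

```bash
ls; mkdir -p pics
cat > h.py <<'E'
import numpy as np, cv2, pickle
from bench import robot, vision
def snap(n, save=None):
    s=vision.snapshot(n)
    if save: cv2.imwrite(f'pics/{save}.png', s['color'][:,:,::-1]); pickle.dump(s,open(f'pics/{save}.pkl','wb'))
    return s
def rays(s,px):
    K=np.array([[s['fx'],0,s['cx']],[0,s['fy'],s['cy']],[0,0,1]])
    u=cv2.undistortPoints(np.array(px,float).reshape(-1,1,2),K,np.array(s['dist'],float)).reshape(-1,2)
    R=np.array(s['R']);t=np.array(s['t'])
    return -R.T@t, np.c_[u,np.ones(len(u))]@R
def plane(s,px,z):
    c,d=rays(s,px); return c+d*((z-c[2])/d[:,2])[:,None]
def depth(s,px):
    c,d=rays(s,px); zz=np.array([np.median(s['z_map'][int(v)-1:int(v)+2,int(u)-1:int(u)+2]) for u,v in px])
    return c+d*zz[:,None]
def proj(s,X):
    K=np.array([[s['fx'],0,s['cx']],[0,s['fy'],s['cy']],[0,0,1]])
    return cv2.projectPoints(np.array(X,float).reshape(-1,3),cv2.Rodrigues(np.array(s['R']))[0],np.array(s['t'],float),K,np.array(s['dist'],float))[0].reshape(-1,2)
E
python3 - <<'E'
from h import *
for n in ['top','scene']: snap(n,n+'0')
print(robot.get_obs())
E
```

```text
pics
{'time': 0.1, 'joint_positions': array([-1.34110096e+00,  8.78353244e-02,  1.37207428e+00, -7.14528379e-06,
        1.68358826e+00, -1.03093028e-01]), 'qvel': array([-0.00041026, -0.00134423, -0.00420467, -0.0015283 , -0.00230921,
        0.0001887 ]), 'joint_torque': array([ 1.84660661e-03, -3.41251087e+01, -3.03301907e+01,  7.18184514e-02,
        3.04503052e-02, -9.69540497e-05]), 'tool_pos': array([ 0.17955985, -0.51935117,  0.20446086]), 'ee_rot': array([-3.13969683e+00, -1.89001869e-04,  3.32787418e-01]), 'wrist_force': array([ 0.35979815, -0.33761667,  0.28237955]), 'wrist_torque': array([ 0.01219218,  0.03134082, -0.02362038]), 'finger_force': 0.0, 'width': 0.09416445964980642}
```

View pics/top0.png

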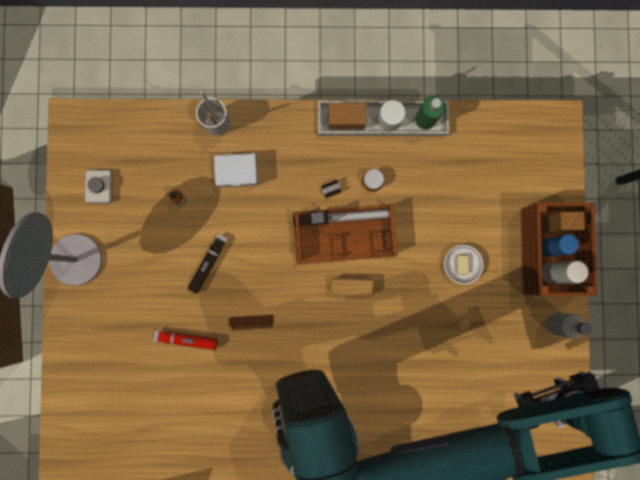

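View pics/scene0.png

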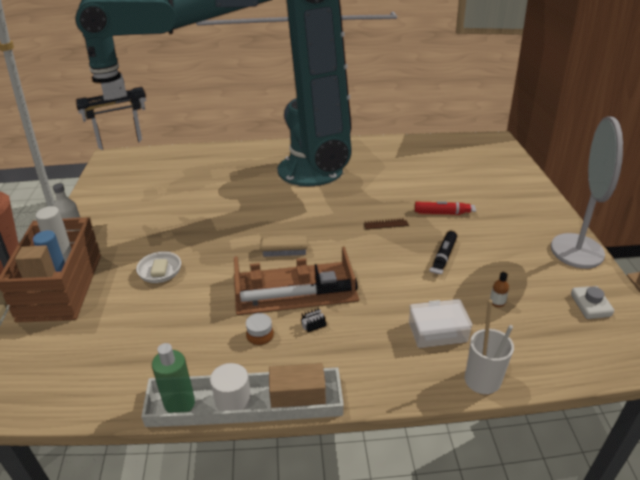

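The top view shows the cradle at about (345,234), with its sleeve at the left (312,218) and tube running right to (388,215). The black trimmer is at (208,263) with its blade near (223,238). The beard brush is below the cradle at (352,287), and the comb clip (332,188) and jar (373,180) are above it.

Run:
```python
from h import *
s=pickle.load(open('pics/top0.pkl','rb'))
c=s['color'];hsv=cv2.cvtColor(c,cv2.COLOR_RGB2HSV)
print('cam',-np.array(s['R']).T@s['t'])
def comp(m,box,name,z):
    m=m.astype(np.uint8);mm=np.zeros_like(m);x0,y0,x1,y1=box;mm[y0:y1,x0:x1]=m[y0:y1,x0:x1]
    n,l,st,ce=cv2.connectedComponentsWithStats(mm);i=1+np.argmax(st[1:,4])
    ys,xs=np.where(l==i);P=plane(s,np.c_[xs,ys],z)[:,:2].astype(np.float32)
    r=cv2.minAreaRect(P);print(name,st[i],'mean',P.mean(0),'rect',r)
    return r
V=hsv[...,2]
comp(V<70,(180,225,240,300),'trimmer black',.02)
gray=(hsv[...,1]<60)&(V>110)
comp(gray,(215,225,240,250),'blade',.02)
comp((hsv[...,1]<80)&(V>100),(325,205,400,225),'tube',.035)
comp((V<75),(295,205,335,228),'sleeve',.04)
comp((hsv[...,0]<12)&(V<190)&(hsv[...,1]>120),(280,195,405,268),'brown',.02)
for px in [(208,263),(214,250),(198,283),(222,240),(360,216),(380,215),(319,217),(304,220),(345,234)]:
    print(px,depth(s,[px])[0].round(3),c[px[1],px[0]])
big=cv2.resize(c[195:300,180:405],None,fx=3.5,fy=3.5,interpolation=cv2.INTER_CUBIC)
cv2.imwrite('pics/crop.png',big[:,:,::-1])
```

```text
cam [0.43825372 0.00626998 1.58723087]
trimmer black [189 253  28  40 430] mean [0.46052316 0.31381762] rect ((0.46309053897857666, 0.3138054311275482), (0.03272058069705963, 0.11194423586130142), 63.978145599365234)
blade [217 235  10   7  38] mean [0.5571751  0.26186872] rect ((0.557136058807373, 0.26257380843162537), (0.028044767677783966, 0.009717995300889015), 63.3811149597168)
tube [332 210  58  12 415] mean [ 0.61634946 -0.11763402] rect ((0.616363525390625, -0.11566390097141266), (0.021764680743217468, 0.15573497116565704), 5.035881519317627)
sleeve [299 210  33  18 312] mean [0.60574144 0.01516138] rect ((0.6065351963043213, 0.008115127682685852), (0.044242776930332184, 0.0877259373664856), 3.888491630554199)
brown [327 219  59  41 599] mean [ 0.5672071  -0.09670132] rect ((0.5543473958969116, -0.1074446365237236), (0.10260386765003204, 0.15937598049640656), 3.8570382595062256)
(208, 263) [0.488 0.296 0.033] [66 60 56]
(214, 250) [0.523 0.28  0.034] [47 39 29]
(198, 283) [0.434 0.323 0.03 ] [39 30 26]
(222, 240) [0.551 0.261 0.019] [106  97  95]
(360, 216) [ 0.615 -0.114  0.039] [169 162 155]
(380, 215) [ 0.617 -0.168  0.041] [166 161 155]
(319, 217) [ 0.609 -0.003  0.065] [104  98  95]
(304, 220) [0.603 0.037 0.043] [42 29 20]
(345, 234) [ 0.568 -0.075  0.009] [93 55 25]
```

View pics/crop.png

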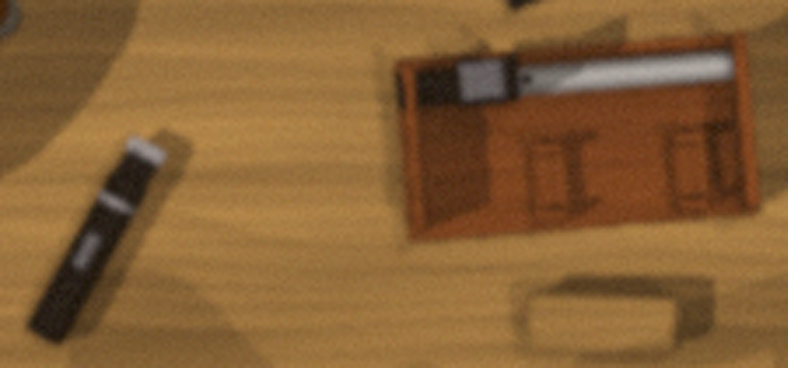

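The crop confirms the saddles at (555,178) and (690,165), the button at (483,80), the thumb stop at (510,78) and the hole dot at (528,78). The trimmer runs from (45,335) to its blade at (145,150). Next I fly over the cradle for a close look.

```bash
python3 -m crank '[[0,[0.038,-0.028,-0.011],[0,0,0]],[0,[0.038,-0.028,-0.011],[0,0,0]],[0,[0.038,-0.028,-0.011],[0,0,0]],[0,[0.038,-0.028,-0.011],[0,0,0]],[0,[0.038,-0.028,-0.011],[0,0,0]],[0,[0.038,-0.028,-0.011],[0,0,0]],[0,[0.038,-0.028,-0.011],[0,0,0]],[0,[0.038,-0.028,-0.011],[0,0,0]]]'
python3 -m crank '[[0,[0.038,-0.028,-0.011],[0,0,0]],[0,[0.038,-0.028,-0.011],[0,0,0]],[0,[0.038,-0.028,-0.011],[0,0,0]],[0,[0,0,0],[0,0,-8.5]],[0,[0,0,0],[0,0,-8.5]],[0,[0,0,0],[0,0,-8.5]],[0,[0,0,0],[0,0,-8.5]],[0,[0,0,0],[0,0,0]]]'
python3 - <<'E'
from h import *
s=snap('wrist','w1')
print(robot.get_obs()['tool_pos'],robot.get_obs()['ee_rot'],'cam',-np.array(s['R']).T@s['t'], np.array(s['R']).round(2))
E
```

```text
time: 0.9
tool_pos: [0.3943, -0.2069, 0.2936]
ee_rot: [-3.141, 0.0, 0.333]
wrist_force: [0.4, -1.0, 0.1]
width: 0.0942
finger_force: 0.0
time: 1.7
tool_pos: [0.474, -0.092, 0.3259]
ee_rot: [-3.141, 0.0, 0.926]
wrist_force: [0.3, 0.1, -0.0]
width: 0.0942
finger_force: 0.0
[ 0.47399919 -0.09209663  0.32599577] [-3.14078125e+00  3.76118617e-04  9.23321001e-01] cam [ 0.52392598 -0.0265729   0.50503486] [[ 0.8  -0.6  -0.  ]
 [-0.58 -0.77  0.28]
 [-0.17 -0.22 -0.96]]
```

View pics/w1.png

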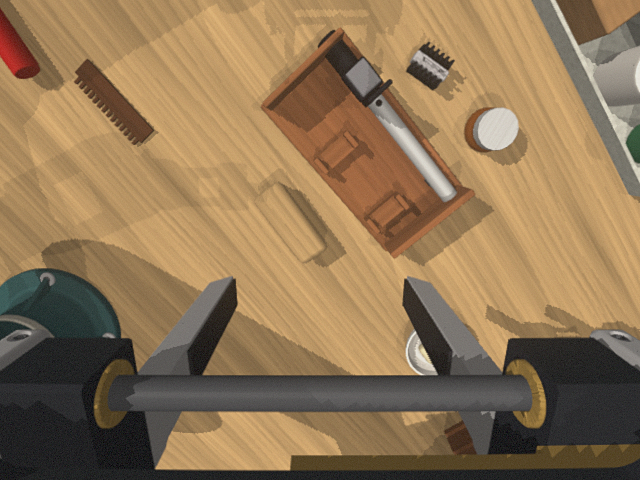

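The wrist view shows the cradle clearly: button plate (363,77), hole dot (378,101), tube to (447,196), and saddles at (339,150) and (391,213). The fixed cheek runs from (395,252) to (470,192).

Run:
```python
from h import *
s=pickle.load(open('pics/w1.pkl','rb'));c=s['color'];hsv=cv2.cvtColor(c,cv2.COLOR_RGB2HSV)
ys,xs=np.mgrid[0:480,0:640]
C,d=rays(s,np.c_[xs.ravel(),ys.ravel()]);P=(C+d*s['z_map'].ravel()[:,None]).reshape(480,640,3)
box=(xs>250)&(xs<480)&(ys>25)&(ys<262)
z=P[...,2]
g=box&(hsv[...,1]<60)&(hsv[...,2]>90)
b=g&(z>.058)&(z<.068)&(ys<110); pb=P[b]; print('button n',b.sum(),pb.mean(0),cv2.minAreaRect(pb[:,:2].astype(np.float32)))
t=g&(z>.03)&(z<.046)&(ys>100); pt=P[t]
r=cv2.minAreaRect(pt[:,:2].astype(np.float32)); print('tube',t.sum(),pt.mean(0),r)
hi=pt[pt[:,2]>.039]; v=cv2.fitLine(hi[:,:2].astype(np.float32),cv2.DIST_L2,0,.01,.01).ravel(); print('tube crest',v, np.degrees(np.arctan2(-v[0],v[1])))
print('px', plane(s,[(378,101)],.041), 'button at .064',plane(s,[(363,77)],.064))
for nm,zz,m in [('cheeks',.057,box&(z>.054)&(z<.063)&(hsv[...,1]>100)),('saddle walls',.036,box&(z>.031)&(z<.038)&(hsv[...,1]>100)&(xs>305)&(ys>110)&(xs<425)&(ys<240)),('stop',.089,box&(z>.075)&(z<.095))]:
    n,l,st,ce=cv2.connectedComponentsWithStats(m.astype(np.uint8))
    for i in range(1,n):
        if st[i,4]>25: q=P[l==i]; print(nm,st[i],q.mean(0).round(4),cv2.minAreaRect(q[:,:2].astype(np.float32)))
th=np.radians(4.5)
```

```text
button n 706 [0.60896678 0.00297058 0.06388872] ((0.609031617641449, 0.0028252732008695602), (0.027409983798861504, 0.032642632722854614), 5.0807600021362305)
tube 2176 [ 0.62021559 -0.10926945  0.03859163] ((0.6563643217086792, -0.10504505038261414), (0.09938956797122955, 0.16520912945270538), 4.494629383087158)
tube crest [ 0.11321047 -0.99357104  0.6194642  -0.10856926] -173.49957
px [[ 0.61259128 -0.02978649  0.041     ]] button at .064 [[0.60898409 0.00270404 0.064     ]]
cheeks [263  28  81  80 818] [0.5594 0.0543 0.0587] ((0.5579601526260376, 0.0546446219086647), (0.12428364157676697, 0.00899895653128624), 4.319772243499756)
cheeks [390 189  85  69 835] [ 0.5811 -0.1977  0.0591] ((0.5798385143280029, -0.1984286606311798), (0.13351979851722717, 0.0111547214910388), 3.771564245223999)
saddle walls [343 131  16  18 120] [ 0.5585 -0.047   0.0357] ((0.5587751269340515, -0.04757463559508324), (0.008023279719054699, 0.0247885063290596), 4.2223219871521)
saddle walls [314 158  15  16 104] [ 0.5075 -0.0513  0.0354] ((0.5076111555099487, -0.05095488950610161), (0.007993903942406178, 0.0
[... 182 characters left out ...]
4959), 4.640483856201172)
saddle walls [396 217  29  23  66] [ 0.5566 -0.1954  0.0344] ((0.5559916496276855, -0.19556359946727753), (0.0490596629679203, 0.0015074837720021605), 4.920806884765625)
saddle walls [306 218  15  22 178] [ 0.4411 -0.1157  0.0345] ((0.4461897313594818, -0.11397041380405426), (0.030245572328567505, 0.019826330244541168), 52.708370208740234)
saddle walls [366 218  15  16 102] [ 0.5162 -0.1596  0.0351] ((0.5163050889968872, -0.1600663959980011), (0.008016664534807205, 0.024675549939274788), 5.24826192855835)
stop [366  79  27  25 179] [ 0.61   -0.0217  0.0882] ((0.6109573841094971, -0.021636318415403366), (0.03378045931458473, 0.005972838494926691), 4.6170501708984375)
```

Saddle walls, cheek heights and button height all match the given sizes. That puts saddle_mid at (0.5376,-0.1036), cradle yaw at 4.6°, the button at (0.609,0.003), and the hole about 33 mm from the button. Next, over to the trimmer.

```bash
python3 -m crank '[[0,[0.039,-0.0275,0.012],[0,0,0]],[0,[0.039,-0.0275,0.012],[0,0,0]],[0,[0.039,-0.0275,0.012],[0,0,0]],[0,[0.039,-0.0275,0.012],[0,0,0]],[0,[0.039,-0.0275,0.012],[0,0,0]],[0,[0.039,-0.0275,0.012],[0,0,0]],[0,[0.039,-0.0275,0.012],[0,0,0]],[0,[0.039,-0.0275,0.012],[0,0,-8.5]]]'
python3 -m crank '[[0,[0,0,0],[0,0,-8.5]],[0,[0,0,0],[0,0,-8.5]],[0,[0,0,0],[0,0,-8.5]],[0,[0,0,0],[0,0,-8.5]],[0,[0,0,0],[0,0,-8.5]],[0,[0,0,0],[0,0,-8.5]],[0,[0,0,0],[0,0,-8.5]],[0,[0,0,0],[0,0,-8.5]]]'
python3 -m crank '[[0,[0,0,0],[0,0,-8.5]],[0,[0,0,0],[0,0,-8.5]],[0,[0,0,0],[0,0,-8]],[0,[0,0,0],[0,0,0]]]'
python3 - <<'E'
from h import *
s=snap('wrist','w2')
o=robot.get_obs();print(o['tool_pos'],np.degrees(o['ee_rot']),o['joint_positions'])
E
```

```text
time: 2.55
tool_pos: [0.4854, 0.2912, 0.2298]
ee_rot: [3.141, 0.0, 1.075]
wrist_force: [1.0, -0.1, -0.0]
width: 0.094
finger_force: 0.0
time: 3.35
tool_pos: [0.4857, 0.2892, 0.2301]
ee_rot: [-3.141, -0.0, 2.264]
wrist_force: [-0.4, -0.2, 0.3]
width: 0.094
finger_force: 0.0
time: 3.75
tool_pos: [0.4857, 0.2892, 0.2301]
ee_rot: [-3.141, -0.0, 2.695]
wrist_force: [-0.1, -1.0, -0.6]
width: 0.0942
finger_force: 0.0
[0.48568986 0.28928451 0.23013486] [-1.79971880e+02 -1.58108591e-02  1.54280214e+02] [ 4.36960505e-01  1.18617372e-01  1.28803491e+00 -9.81026385e-05
  1.73549504e+00 -6.84957004e-01]
```

View pics/w2.png

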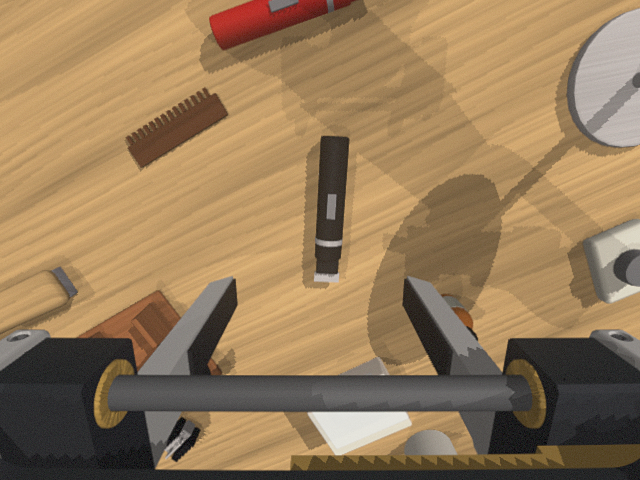

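The trimmer lies centred between the fingers, from (335,137) to the blade tip at (326,282).

```bash
cat > tr.py <<'E'
from h import *
import sys
s=pickle.load(open('pics/w2.pkl','rb'));o=robot.get_obs()
ys,xs=np.mgrid[0:480,0:640]
C,d=rays(s,np.c_[xs.ravel(),ys.ravel()]);P=(C+d*s['z_map'].ravel()[:,None]).reshape(480,640,3)
m=(xs>290)&(xs<370)&(ys>120)&(ys<300)&(P[...,2]>.012)&(P[...,2]<.05)
q=P[m];r=cv2.minAreaRect(q[:,:2].astype(np.float32));print(m.sum(),q[:,2].max(),r)
e=plane(s,[(335,137),(326,282)],.016);print(e,e.mean(0),np.linalg.norm(e[1]-e[0]))
yaw=o['ee_rot'][2];c=np.array(r[0]);dd=c-o['tool_pos'][:2]
print('tool dx,dy',dd@[np.cos(yaw),np.sin(yaw)],dd@[np.sin(yaw),-np.cos(yaw)])
E
python3 tr.py
```

```text
3880 0.03574407175010624 ((0.48926395177841187, 0.30259251594543457), (0.031855300068855286, 0.1690882295370102), 61.69194412231445)
[[0.41598595 0.34311115 0.016     ]
 [0.56588328 0.26149151 0.016     ]] [0.49093461 0.30230133 0.016     ] 0.17067799382338225
tool dx,dy 0.0025552846275426907 0.013540590931706172
```

```bash
python3 -m crank '[[0,[0.003,0.0135,0.04],[0,0,2.8]],[0,[0,0,0.045],[0,0,0]],[0.2,[0,0,0.045],[0,0,0]],[0.2,[0,0,0.045],[0,0,0]],[0.2,[0,0,0.03],[0,0,0]],[0.2,[0,0,0.02],[0,0,0]],[0.2,[0,0,0],[0,0,0]]]'
```

```text
time: 4.5
tool_pos: [0.4875, 0.3021, 0.0029]
ee_rot: [-3.138, -0.002, 2.644]
wrist_force: [0.2, -0.5, 0.5]
width: 0.0751
finger_force: 0.0
```

```bash
python3 -m crank '[[1,[0,0,0],[0,0,0]],[1,[0,0,0],[0,0,0]],[1,[0,0,0],[0,0,0]],[1,[0,0,0],[0,0,0]],[1,[0,0,0],[0,0,0]],[1,[0,0,0],[0,0,0]]]'
```

```text
time: 5.1
tool_pos: [0.4889, 0.3027, 0.0057]
ee_rot: [-3.141, 0.0, 2.649]
wrist_force: [-0.2, -0.8, -0.2]
width: 0.0312
finger_force: 30.0
```

```bash
python3 -m crank '[[1,[0,0,-0.03],[0,0,0]],[1,[0,0,-0.04],[0,0,0]],[1,[0,0,-0.04],[0,0,8.2]],[1,[0,0,-0.04],[0,0,8.2]],[1,[0,0,0],[0,0,8.2]],[1,[0,0,0],[0,0,8.2]],[1,[0,0,0],[0,0,8.2]],[1,[0,0,0],[0,0,8.2]]]'
python3 -m crank '[[1,[0,0,0],[0,0,8.0]],[1,[0,0,0],[0,0,0]]]'
cat > to.py <<'E'
from h import *
import sys
o=robot.get_obs();T=np.array([float(v) for v in sys.argv[1:4]]);yaw=o['ee_rot'][2];d=T-o['tool_pos']
print(o['tool_pos'],np.degrees(o['ee_rot']),'w',o['width'],'F',o['wrist_force'].round(1),'shift',(d[0]*np.cos(yaw)+d[1]*np.sin(yaw)).round(4),(d[0]*np.sin(yaw)-d[1]*np.cos(yaw)).round(4),-d[2].round(4))
E
python3 to.py .5376 -.1036 .15
```

```text
time: 5.9
tool_pos: [0.4885, 0.3028, 0.155]
ee_rot: [-3.141, 0.0, 1.784]
wrist_force: [0.0, -0.4, -0.9]
width: 0.0311
finger_force: 30.0
time: 6.1
tool_pos: [0.4885, 0.3027, 0.1549]
ee_rot: [-3.141, 0.0, 1.651]
wrist_force: [-0.1, -0.1, -1.9]
width: 0.0313
finger_force: 30.0
[0.48854355 0.30271105 0.15491275] [-1.79947414e+02  2.72507467e-02  9.45737151e+01] w 0.03126597192671931 F [-0.1 -0.1 -1.9] shift -0.4089 0.0165 0.0049
```

```bash
python3 -m crank '[[1,[-0.046,0.002,0],[0,0,0]],[1,[-0.046,0.002,0],[0,0,0]],[1,[-0.046,0.002,0],[0,0,0]],[1,[-0.046,0.002,0],[0,0,0]],[1,[-0.046,0.002,0],[0,0,0]],[1,[-0.046,0.002,0],[0,0,0]],[1,[-0.046,0.002,0],[0,0,0]],[1,[-0.046,0.002,0],[0,0,0]]]'
python3 -m crank '[[1,[-0.041,0.0005,0.02],[0,0,0]],[1,[0,0,0.02],[0,0,0]],[1,[0,0,0],[0,0,0]],[1,[0,0,0],[0,0,0]]]'
python3 to.py .5376 -.1036 .0277
python3 - <<'E'
from h import *
s=snap('wrist','w3')
E
```

```text
time: 6.9
tool_pos: [0.5339, -0.0645, 0.1554]
ee_rot: [3.141, -0.0, 1.654]
wrist_force: [0.7, 0.9, -1.9]
width: 0.0314
finger_force: 30.0
time: 7.3
tool_pos: [0.5375, -0.1031, 0.1152]
ee_rot: [-3.14, -0.001, 1.652]
wrist_force: [0.9, -0.5, -0.8]
width: 0.0311
finger_force: 30.0
[ 0.53745731 -0.1031115   0.11516971] [-1.79929502e+02 -4.52404550e-02  9.46672622e+01] w 0.031067991847846182 F [ 0.9 -0.5 -0.8] shift -0.0005 0.0001 0.0875
```

View pics/w3.png

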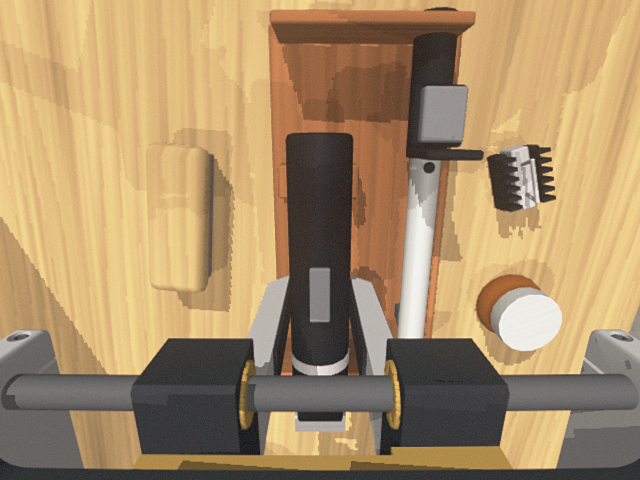

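The held trimmer is parallel to the cradle and over the saddle line; its rear end is at (320,135). Now lowering it.

```bash
python3 -m crank '[[1,[0.003,0,0.03],[0,0,0]],[1,[0,0,0.025],[0,0,0]],[1,[0,0,0.015],[0,0,0]],[1,[0,0,0.01],[0,0,0]],[1,[0,0,0.003],[0,0,0]],[1,[0,0,0.002],[0,0,0]],[1,[0,0,0],[0,0,0]],[1,[0,0,0],[0,0,0]]]'; python3 to.py .5376 -.1036 .0277
```

```text
time: 8.15
tool_pos: [0.5384, -0.1008, 0.0315]
ee_rot: [3.14, 0.001, 1.651]
wrist_force: [0.1, 0.1, -1.9]
width: 0.0311
finger_force: 30.0
[ 0.53838118 -0.10078601  0.0315444 ] [1.79894221e+02 4.53299266e-02 9.45694370e+01] w 0.0311454096631062 F [ 0.1  0.1 -1.9] shift -0.0027 -0.001 0.0038
```

```bash
python3 -m crank '[[1,[0,-0.0005,0.001],[0,0,0]],[1,[0,0,0.001],[0,0,0]],[1,[0,0,0.001],[0,0,0]],[1,[0,0,0],[0,0,0]],[1,[0,0,0],[0,0,0]]]'; python3 to.py .5376 -.1036 .0277
```

```text
time: 8.65
tool_pos: [0.5372, -0.1007, 0.0277]
ee_rot: [3.141, 0.0, 1.651]
wrist_force: [-0.3, 0.1, 0.2]
width: 0.0317
finger_force: 30.0
[ 0.5372322  -0.10065245  0.02770969] [1.79982414e+02 1.67452750e-02 9.45692323e+01] w 0.03169259171376147 F [-0.3  0.1  0.2] shift -0.003 0.0001 0.0
```

The force changed by about 2 N, so the trimmer is resting on the saddles. Opening partly to release it.

```bash
python3 -m crank '[[0.6,[0,0,0],[0,0,0]],[0.4,[0,0,0],[0,0,0]],[0.4,[0,0,0],[0,0,0]],[0.4,[0,0,0],[0,0,0]],[0.4,[0,0,0],[0,0,0]]]'; python3 -m crank '[[0.4,[0,0,-0.02],[0,0,0]],[0.4,[0,0,-0.03],[0,0,0]],[0.4,[0,0,-0.04],[0,0,0]],[0.4,[0,0,-0.03],[0,0,0]],[1,[0,0,0],[0,0,0]],[1,[0,0,0],[0,0,0]]]'
python3 - <<'E'
from h import *
snap('wrist','w4')
E
python3 to.py .6081 .003 .1
```

```text
time: 9.15
tool_pos: [0.5371, -0.1006, 0.0275]
ee_rot: [3.141, 0.0, 1.651]
wrist_force: [0.1, 0.4, 0.2]
width: 0.0563
finger_force: 0.0
time: 9.75
tool_pos: [0.5374, -0.1006, 0.1479]
ee_rot: [3.14, 0.001, 1.651]
wrist_force: [0.6, -0.0, -1.0]
width: 0.044
finger_force: 0.0
[ 0.53652668 -0.10040037  0.14636149] [-1.79911981e+02 -2.56013550e-02  9.45701279e+01] w 0.03970769752645491 F [ 0.5 -0.1 -0. ] shift 0.0974 0.0796 0.0464
```

View pics/w4.png

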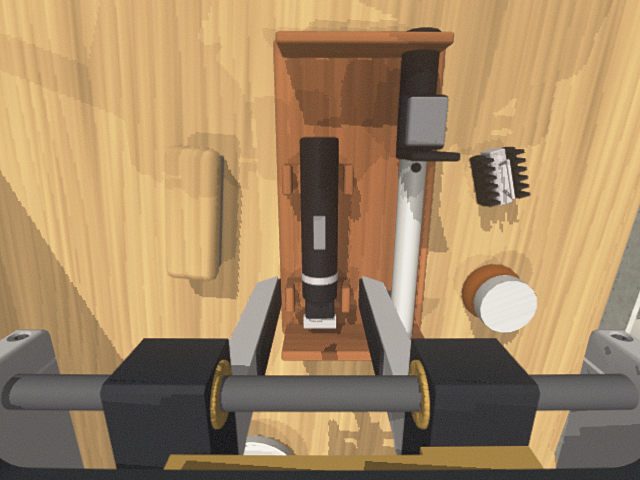

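The trimmer lies in both saddles, from (319,137) to the blade at (320,325), clear of both cheeks. Next, to the button with the fingers shut.

```bash
python3 to.py .6098 -.007 .1; python3 -m crank '[[1,[0.044,0.02,0],[0,0,0]],[1,[0.043,0.04,0],[0,0,0]],[1,[0,0.021,0.015],[0,0,0]],[1,[0,0,0.03],[0,0,0]],[1,[0,0,0],[0,0,0]],[1,[0,0,0],[0,0,0]]]'; python3 to.py .6098 -.007 .066
```

```text
[ 0.53652668 -0.10040037  0.14636149] [-1.79911981e+02 -2.56013550e-02  9.45701279e+01] w 0.03970769752645491 F [ 0.5 -0.1 -0. ] shift 0.0873 0.0805 0.0464
time: 10.4
tool_pos: [0.6037, -0.0141, 0.0999]
ee_rot: [-3.136, -0.001, 1.65]
wrist_force: [0.0, 0.1, -0.7]
width: 0.0005
finger_force: 0.0
[ 0.60373626 -0.01406405  0.09992078] [-1.79682712e+02 -6.01111131e-02  9.45628830e+01] w 0.0005252073251621096 F [ 0.   0.1 -0.7] shift 0.0066 0.0066 0.0339
```

```bash
python3 -m crank '[[1,[0.0065,0.0065,0],[0,0,0]],[1,[0,0,0.015],[0,0,0]],[1,[0,0,0.013],[0,0,0]],[1,[0,0,0.003],[0,0,0]],[1,[0,0,0],[0,0,0]],[1,[0,0,0],[0,0,0]]]'; python3 to.py .6098 -.007 .066
```

```text
time: 11.0
tool_pos: [0.6114, -0.0074, 0.0715]
ee_rot: [3.142, 0.0, 1.65]
wrist_force: [-1.2, -0.2, 0.5]
width: 0.0007
finger_force: 0.0
[ 0.61144    -0.00738678  0.07150671] [1.79999891e+02 6.28715706e-03 9.45528364e+01] w 0.0007258433932531004 F [-1.2 -0.2  0.5] shift 0.0005 -0.0016 0.0055
```

```bash
python3 -m crank '[[1,[0,-0.001,0.004],[0,0,0]],[1,[0,0,0.003],[0,0,0]],[1,[0,0,0.002],[0,0,0]],[1,[0,0,0],[0,0,0]],[1,[0,0,0],[0,0,0]]]'; python3 to.py .6098 -.007 .058
```

```text
time: 11.5
tool_pos: [0.6107, -0.0074, 0.0631]
ee_rot: [3.141, 0.0, 1.651]
wrist_force: [-0.6, -0.8, 3.1]
width: 0.0007
finger_force: 1.4
[ 0.61066625 -0.00740891  0.0631136 ] [1.79964896e+02 2.04752269e-02 9.45677619e+01] w 0.000702024316753907 F [-0.6 -0.8  3.1] shift 0.0005 -0.0008 0.0051
```

Contact is felt at 3.1 N, as the spring data predict. Pressing about 6 mm in small steps.

```bash
python3 -m crank '[[1,[0,0,0.002],[0,0,0]],[1,[0,0,0.002],[0,0,0]],[1,[0,0,0.0015],[0,0,0]],[1,[0,0,0],[0,0,0]],[1,[0,0,0],[0,0,0]]]'; python3 to.py .6098 -.007 .058
```

```text
time: 12.0
tool_pos: [0.6108, -0.0074, 0.058]
ee_rot: [3.141, 0.0, 1.651]
wrist_force: [-2.5, -0.6, 7.4]
width: 0.0006
finger_force: 3.3
[ 0.61077602 -0.00741756  0.05798749] [1.79943645e+02 2.50377382e-02 9.45686862e+01] w 0.0006496511845338835 F [-2.5 -0.6  7.4] shift 0.0005 -0.0009 -0.0
```

```bash
python3 -m crank '[[1,[-0.002,0,0],[0,0,0]],[1,[-0.002,0,0],[0,0,0]],[1,[-0.002,0,0],[0,0,0]],[1,[-0.002,0,0],[0,0,0]],[1,[0,0,0],[0,0,0]]]'; python3 to.py .6098 -.007 .058
```

```text
time: 12.5
tool_pos: [0.6114, -0.015, 0.0579]
ee_rot: [3.141, -0.001, 1.651]
wrist_force: [-1.3, 0.8, 6.3]
width: 0.0005
finger_force: 3.3
[ 0.61135371 -0.01497552  0.05794781] [ 1.79946463e+02 -3.20821756e-02  9.45689939e+01] w 0.00045215166448280616 F [-1.3  0.8  6.3] shift 0.0081 -0.0009 -0.0001
```

```bash
python3 -m crank '[[1,[-0.002,0,0],[0,0,0]],[1,[-0.002,0,0],[0,0,0]],[1,[-0.002,0,0],[0,0,0]],[1,[-0.002,0,0],[0,0,0]],[1,[-0.002,0,0],[0,0,0]],[1,[0,0,0],[0,0,0]]]'; python3 to.py .6098 -.007 .058
python3 - <<'E'
from h import *
s=snap('top','t5');c=s['color'];
cv2.imwrite('pics/t5c.png',cv2.resize(c[190:275,280:410],None,fx=5,fy=5,interpolation=cv2.INTER_CUBIC)[:,:,::-1])
s=snap('wrist','w5');c=s['color']
E
```

```text
time: 13.1
tool_pos: [0.6121, -0.025, 0.058]
ee_rot: [3.141, -0.001, 1.651]
wrist_force: [-2.4, 0.5, 7.3]
width: 0.0006
finger_force: 3.3
[ 0.61213125 -0.02496286  0.05796965] [ 1.79947163e+02 -3.05799234e-02  9.45691946e+01] w 0.0005652810388074196 F [-2.4  0.5  7.3] shift 0.0181 -0.0009 -0.0
```

View pics/w5.png

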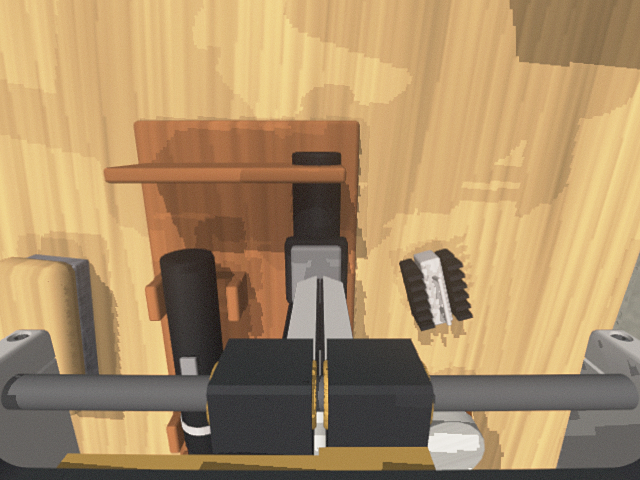

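The cheek has moved in (its top is at row 172, with base plate showing beyond it), so the sleeve is sliding. Now I let the button up and push only on the thumb stop.

```bash
python3 -m crank '[[1,[0,0,-0.005],[0,0,0]],[1,[0,0,-0.006],[0,0,0]],[1,[-0.002,0,0],[0,0,0]],[1,[-0.002,0,0],[0,0,0]],[1,[-0.002,0,0],[0,0,0]],[1,[-0.002,0,0],[0,0,0]],[1,[0,0,0],[0,0,0]]]'; python3 to.py .6098 -.007 .069
```

```text
time: 13.9
tool_pos: [0.6127, -0.033, 0.068]
ee_rot: [3.141, -0.001, 1.651]
wrist_force: [0.4, 4.1, 1.9]
width: 0.0003
finger_force: 2.0
[ 0.61273375 -0.03298293  0.06795226] [ 1.79975463e+02 -3.28793789e-02  9.45711268e+01] w 0.00029116197949112434 F [0.4 4.1 1.9] shift 0.0261 -0.0009 -0.001
```

```bash
python3 -m crank '[[1,[-0.0015,0,0],[0,0,0]],[1,[-0.0015,0,0],[0,0,0]],[1,[-0.0015,0,0],[0,0,0]],[1,[-0.0015,0,0],[0,0,0]],[1,[-0.001,0,0],[0,0,0]],[1,[0,0,0],[0,0,0]]]'; python3 -m crank '[[1,[-0.001,0,0],[0,0,0]],[1,[-0.001,0,0],[0,0,0]],[1,[0,0,0],[0,0,0]]]'
```

```text
time: 14.5
tool_pos: [0.6133, -0.0406, 0.0679]
ee_rot: [3.141, 0.001, 1.65]
wrist_force: [1.7, 3.2, 1.0]
width: 0.0005
finger_force: 1.7
time: 14.8
tool_pos: [0.6129, -0.0432, 0.0677]
ee_rot: [-3.14, 0.002, 1.65]
wrist_force: [0.0, 1.9, 0.7]
width: 0.0001
finger_force: 0.7
```

```bash
python3 -m crank '[[1,[-0.001,0,0],[0,0,0]],[1,[-0.001,0,0],[0,0,0]],[1,[0,0,0],[0,0,0]]]'; python3 -m crank '[[1,[-0.001,0,0],[0,0,0]],[1,[-0.001,0,0],[0,0,0]],[1,[0,0,0],[0,0,0]]]'
```

```text
time: 15.1
tool_pos: [0.6129, -0.0449, 0.0676]
ee_rot: [-3.14, 0.001, 1.65]
wrist_force: [-0.6, 0.4, -0.2]
width: 0.001
finger_force: 0.3
time: 15.4
tool_pos: [0.613, -0.0459, 0.0676]
ee_rot: [-3.14, -0.001, 1.651]
wrist_force: [-1.6, 2.5, 0.6]
width: 0.0006
finger_force: 1.3
```

```bash
python3 -m crank '[[1,[-0.001,0,0],[0,0,0]],[1,[0,0,0],[0,0,0]]]'; python3 -m crank '[[1,[-0.001,0,0],[0,0,0]],[1,[0,0,0],[0,0,0]]]'
```

```text
time: 15.6
tool_pos: [0.613, -0.046, 0.0677]
ee_rot: [-3.14, -0.002, 1.651]
wrist_force: [-2.4, 4.8, 1.3]
width: 0.0005
finger_force: 2.4
time: 15.8
tool_pos: [0.613, -0.0461, 0.0677]
ee_rot: [-3.14, -0.004, 1.651]
wrist_force: [-1.3, 6.2, 1.5]
width: 0.0007
finger_force: 3.4
```

The sleeve has stopped and the force is rising (6 N), so it is probably caught. I back off, lift away and check.

```bash
python3 -m crank '[[1,[0.006,0,0],[0,0,0]],[1,[0.004,0,-0.005],[0,0,0]],[1,[0,0,-0.03],[0,0,0]],[1,[0,0,-0.04],[0,0,0]],[1,[-0.03,-0.02,-0.03],[0,0,0]],[1,[-0.045,-0.02,0],[0,0,0]],[1,[-0.045,0,0],[0,0,0]],[1,[0,0,0],[0,0,0]]]'
python3 - <<'E'
from h import *
s=snap('wrist','w6');c=s['color'];hsv=cv2.cvtColor(c,cv2.COLOR_RGB2HSV)
ys,xs=np.mgrid[0:480,0:640]
C,d=rays(s,np.c_[xs.ravel(),ys.ravel()]);P=(C+d*s['z_map'].ravel()[:,None]).reshape(480,640,3)
z=P[...,2]
def near(x,y,r): return np.hypot(P[...,0]-x,P[...,1]-y)<r
m=near(.611,-.033,.04)&(hsv[...,1]<60)&(hsv[...,2]>90)&(z>.052)&(z<.07)
if m.sum(): q=P[m];print('button',m.sum(),q.mean(0),np.median(q[:,2]),cv2.minAreaRect(q[:,:2].astype(np.float32)))
m=near(.612,-.055,.03)&(z>.08)&(z<.095)
if m.sum(): print('stop',P[m].mean(0))
m=near(.555,.02,.08)&(z>.054)&(z<.063)&(hsv[...,1]>100)
if m.sum(): print('cheek',P[m].mean(0))
m=near(.537,-.1,.1)&(hsv[...,2]<90)&(z>.03)&(z<.062)&(np.abs(P[...,0]-.537)<.025);q=P[m]
print('trimmer',m.sum(),q[:,2].max(),cv2.minAreaRect(q[:,:2].astype(np.float32)))
E
```

```text
time: 16.6
tool_pos: [0.5824, -0.167, 0.1739]
ee_rot: [3.14, 0.005, 1.644]
wrist_force: [-0.3, -0.3, -0.6]
width: 0.0004
finger_force: 0.0
button 1647 [ 0.61168449 -0.032689    0.06390741] 0.06391665952079206 ((0.6119905710220337, -0.03309731185436249), (0.027658622711896896, 0.03272731974720955), 4.659338474273682)
stop [ 0.61344794 -0.0579128   0.08796699]
cheek [0.55704527 0.01483796 0.05694329]
trimmer 6134 0.05597618859754672 ((0.5400559306144714, -0.0934530720114708), (0.04450173303484917, 0.15934915840625763), 0.9451543092727661)
```

View pics/w6.png

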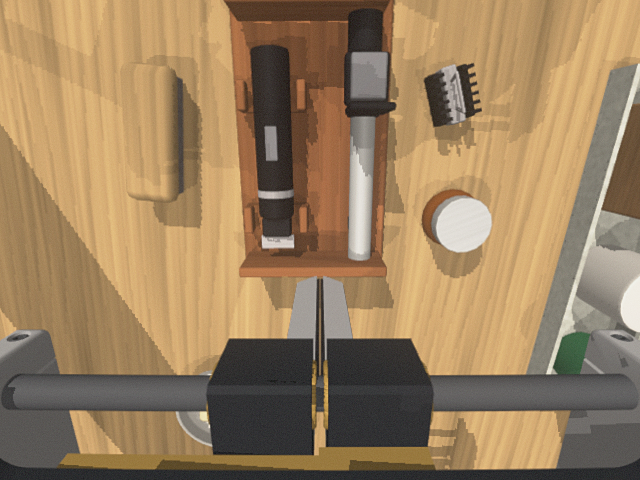

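The button top is back at 63.9 mm, which is fully out. The sleeve is collapsed about 36 mm, and the trimmer is in the saddles (272,50 to 278,245) with the arm clear.

```bash
python3 -c "
from bench import robot
print(robot.close_job())"
```

```text
the job is handed in; nothing more can be done
None
```

The job is handed in, with no verdict shown: the trimmer lies let go in both saddles, the sleeve is slid in about 36 mm with the button fully out in the next hole, and the arm is clear and touched none of the other things.

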